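Touch-open the glass-fronted spice cupboard

TASK

The small spice cupboard on the worktop has two handleless glass doors on push-to-open catches. With a fingertip, press in the door that has the red kitchen timer behind it, near its free edge, until the catch lets go, draw the finger back so that the spring sets the door ajar, then reach behind its edge and push it wide open, about square to the cupboard. Do not pinch or force the door, leave the other door shut, and do not move the timer and shaker inside or the mug, tin and jar beside the cupboard.

Things in the scene. Friction and masses are not known exactly. Their poses are not given: they have to be found in the camera images.
- cupboard: light-wood spice cupboard fixed to the worktop, 230 wide (y), 140 deep (x), 140 high; origin at the centre of its underside; front looks along its own -x, its +y is the left side seen from the robot. A divider at y = 0 parts it into two compartments, each behind its own overlay door; doors are hinged at the outer sides, free edges meet in the middle, catches at the top inside
- door_left (a joint): left door, rad: 0 to 0.012 shut and held by its catch, negative pushed in (stop at -0.04, 4 mm at the free edge), grows as it opens towards the robot, to 1.75. About 5 N at the press point push it in; past about -0.02 the catch lets go, and as the finger draws back a spring sets the door ajar at about 0.51 (free edge 57 mm out). From there it swings easily and stays where left; the catch does not grip again
- door_right (a joint): right door; same values and behaviour as the left one
- left_press (a point): on the outer face of the left door (113 wide, 135 high, 14 thick, wooden frame 20 wide round a recessed clear pane), on its top rail 35 mm from the free edge and 10 mm below the top edge; moves with the door; x axis square into the face. Inside the door, 55 mm from its hinge and 20 below its top, a steel striker stands out by 34 mm: reach behind the door nearer to the free edge
- right_press (a point): the same point of the right door
- left_hinge (a point): on the left door's vertical hinge axis, at the height of the doors' top edge (138 above the worktop); the axis lies in the plane of the door's inner face, 5 mm in front of the carcass; the free edge is 113 from it
- right_hinge (a point): the same for the right door
- timer_mid (a point): centre of the round wind-up kitchen timer, red upper half, white foot, 62 across, 50 high; stands loose behind one of the two doors
- shaker_mid (a point): centre of the pale salt shaker with a grey domed top, 44 across, 90 high; stands loose behind the other door. A small amber dropper bottle stands at the back of each compartment
- mug_mid (a point): half-way up the green and white mug, 78 across, 116 with handle, 101 high; bystander outside
- tin_mid (a point): centre of the food tin, 75 across, 58 high; bystander outside
- jar_mid (a point): centre of the clear jar with a black screw lid, 63 across, 94 high; bystander outside

How it is judged:
By the outcome, as a careful person would: the job done as asked, in the order asked, and still so for the second after the job is handed in, with the robot touching nothing.
It also fails if it takes over 40 s, if anything falls off the work surface, if the arm or the gripper's body presses on something with over 40 N, if the wrist force passes 120 N, or if a joint passes its speed limit or range.

ROBOT

A 7-joint arm with a two-finger parallel gripper is mounted at the origin on a cart in front of the work surface, level with it; the furniture and walls round the work are solid. World frame = base frame: x ahead of the robot, y to its left, z up, the work surface at z = 0. Lengths are in m, angles in rad, forces in N, time in s.
With the tool pointing down it reaches from about 0.4 to 0.9 m from the base axis. Payload 5.5 kg.
Tool frame: the origin (TCP) lies at the very end of the fingers, on their centre line; the grasp point (between the pads) lies 19 mm behind it; z points along the fingers, x is the direction in which the jaws open and shut, and the axes are right-handed (so a half turn about z gives the same grasp; the last joint's range is limited). The gripper opens to 85 mm and grips with 20 to 120 N. Pads are 22 mm wide; open, the fingers measure 114 mm over their backs; the gripper's body (76 mm by 85 mm) begins 54 mm behind the grasp point. The pads swing forward as they close: fully open they stand 13 mm farther back than shut.
Start: joints at [1.412, 0.501, -0.427, 1.55, 0.221, 1.138, -0.21], TCP at [0.266, -0.593, 0.206] pointing down, gripper open.
Joint ranges: [-2.88, 2.88], [-0.31, 2.03], [-1.54, 1.56], [0.2, 2.42], [-1.41, 4.55], [0.19, 2.02], [-2.57, 2.57]. Speed limits (rad/s): [2.57, 2.57, 3.14, 3.14, 3.14, 3.14, 3.14].

INTERFACE

Orientations are given as [roll, pitch, yaw] about the fixed x, y, z axes, in that order (R = Rz(yaw) Ry(pitch) Rx(roll)).
In Python, from plant import r, viewer gives the robot as it stands.
- The arm moves only by the tool step_arm, never from a script. Its argument "motion" is text: rows parted by semicolons, each of 7 numbers parted by spaces: the opening, from 0 (shut) to 1 (fully open), then the shift along the tool's x, y, z in m, then the turn, a rotation vector about the tool's x, y, z in rad. In form: fingers tx ty tz ax ay az; .... A call has 1 to 5 rows; each row shifts and turns the commanded pose from where the row before left it, along the tool's axes as they then stand; what a row does not reach is not made up. A row lasts 1/8 s, in which the tool goes at most 62.5 mm and 10.7 degrees, less where a joint would pass 70% of its speed; a pose out of reach is approached as far as the arm can. A call is refused whole if a number of a shift passes 0.0625 or a number of a turn 0.188, either way. A call with a gripper value outside its range is refused whole. The fingers move at their own pace and stop on an object; "force" is the grip in N (left out, the last holds). Time passes only in rows, so rows that do not move let the fingers close. It gives the time, the measured TCP pose, the force and the opening at its end, in the units of the state.
- r.read_state(): the state, without advancing time (a new reading comes with each control period).
- viewer.snapshot(name): name is "side" or "top" or "wrist"; returns the picture (420x560x3 uint8, blue, green, red); there is no depth.
- viewer.get_calibration(name): a dict with "fovy" (degrees; the focal length in pixels is half the picture's height over the tangent of half this angle, whatever the lens; pixels are square), "cx", "cy" (the principal point, pixels), "world_to_cam" (4x4, takes a point from world to camera coordinates); the wrist camera has in their place "tool_from_camera" (4x4, takes a point from camera to tool coordinates, whose origin is the TCP and whose axes are the tool frame's). Camera axes: x right, y up, looking along -z (the intrinsics and any distortion apply to the point x, -y, -z); pixel columns grow to the right and rows downward; lengths in m; the calibration is good to about 2 mm. A picture is of the moment at which its call begins: read the wrist's pose just before it. get_calibration takes no time and is no camera call.
- r.close_job(): hands the job in, once; it reports no verdict.
Trained networks look in the newest picture that a camera, given by its name, has taken for a name from the list of things; names that differ only in an ending like _2 or _b are one class to them, and where a whole thing is asked for, a point or a joint stands for the part that bears it (a point fixed in the world has none). Each returns a list of dicts, best first, with "score" (0 to 1); they miss things now and then, are a little off and sometimes report something else, mostly with a low value. They report only what shows in the picture. A call takes as long as a camera call.
- viewer.outline_of(camera, target): "pixels" (420x560 bool, what is visible of it) and "bbox" ([centre column, centre row, width, height] in pixels, round what is visible of it).
The state is a dict: "clock": time; "joint_positions": joint angles; "dq": joint speeds; "joint_torque": joint torques, N m; "position": TCP position; "orientation": TCP orientation; "ft_force": force on the tool from outside, world axes, zero at the start; "moment": the same for the moment, N m; "width": finger opening in m.
Only numpy, scipy, OpenCV 4.12 (cv2) and the standard library are available. Lean on these libraries where they do the work, as an engineer would, in place of code of your own. Each camera call takes 0.05 s, during which the arm holds its last target. There are 200 camera calls.

## Working session

There is one attempt and no reset: what is moved stays moved. The work goes in short steps, Python scripts to look and compute and a tool call to move; the robot and the scene stay as the last step left them, time stands still between calls to the robot, and variables do not carry over. Pictures are saved under pics/ and viewed, about 8 in all and at most 12, crops included, and the job is handed in when it is done.

Besides the shell and the picture viewer there is one more tool, called as name(argument=value, ...) on one line, values as JSON. step_arm: Moves the arm, as the interface text tells. Its arguments: {"type":"object","properties":{"motion":{"type":"string"},"force":{"type":"number"}},"required":["motion"]}

```bash
mkdir -p pics; ls; python3 - <<'E'
from plant import r, viewer
import cv2,numpy as np
s=r.read_state();print({k:np.round(v,3) for k,v in s.items()})
for n in("side","top"):
    im=viewer.snapshot(n);cv2.imwrite(f"pics/{n}0.png",im)
    c=viewer.get_calibration(n);print(n,c)
    for t in("timer_mid","shaker_mid","left_press","right_press","cupboard","mug_mid","tin_mid","jar_mid"):
        o=viewer.outline_of(n,t);print(t,[(round(d["score"],2),np.round(d["bbox"])) for d in o[:2]])
print(viewer.get_calibration("wrist"))
E
```

```text
pics
{'clock': np.float64(0.0), 'joint_positions': array([ 1.412,  0.502, -0.427,  1.551,  0.221,  1.138, -0.21 ]), 'dq': array([ 0.002, -0.002,  0.   , -0.   ,  0.001, -0.001,  0.   ]), 'joint_torque': array([-0.0000e+00, -5.6951e+01, -5.8160e+00, -2.8093e+01,  1.1000e-02,
        1.2000e-02,  0.0000e+00]), 'position': array([ 0.266, -0.592,  0.205]), 'orientation': array([-3.142e+00,  2.000e-03, -1.149e+00]), 'ft_force': array([-1.191,  0.07 ,  0.053]), 'moment': array([-0.032,  0.026, -0.039]), 'width': np.float64(0.086)}
side {'fovy': 56.93526079807014, 'cx': 279.46130997857273, 'cy': 202.77177442314283, 'world_to_cam': array([[-0.97573928, -0.21795254, -0.02072534,  0.50986487],
       [ 0.12643606, -0.63824462,  0.75937983, -0.19120346],
       [-0.1787366 ,  0.7383363 ,  0.65031741, -0.79320912],
       [ 0.        ,  0.        ,  0.        ,  1.        ]])}
timer_mid []
shaker_mid []
left_press [(0.59, array([273., 211.,  29.,  73.]))]
right_press [(0.66, array([291., 183.,  17.,  66.]))]
cupboard [(0.7, array([250., 193., 100., 110.])), (0.64, array([293., 183.,  19.,  66.])
[... 694 characters left out ...]
.,  65.,  20.])), (0.63, array([329., 183., 131., 107.]))]
cupboard [(0.8, array([329., 182., 131., 108.]))]
mug_mid [(0.89, array([216., 180.,  40.,  53.]))]
tin_mid [(0.93, array([207., 224.,  45.,  42.]))]
jar_mid [(0.82, array([161., 218.,  42.,  35.]))]
{'fovy': 62.61496338100221, 'cx': 276.52842986412503, 'cy': 208.90907369500871, 'tool_from_camera': array([[ 9.99999809e-01,  5.56211370e-04,  2.69072094e-04,
        -1.32891834e-04],
       [ 6.09060496e-04, -9.60654868e-01, -2.77744222e-01,
        -6.98241162e-02],
       [ 1.04000923e-04,  2.77744333e-01, -9.60655024e-01,
        -1.68819673e-01],
       [ 0.00000000e+00,  0.00000000e+00,  0.00000000e+00,
         1.00000000e+00]])}
```

```bash
python3 - <<'E'
import cv2,numpy as np
a=cv2.imread("pics/top0.png");b=cv2.imread("pics/side0.png")
a=cv2.resize(a[110:310,120:420],(800,533),interpolation=cv2.INTER_CUBIC)
b=cv2.resize(b[110:360,150:450],(720,600),interpolation=cv2.INTER_CUBIC)
cv2.imwrite("pics/a.png",a);cv2.imwrite("pics/b.png",b)
E
```

```text
(no output)
```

View pics/a.png

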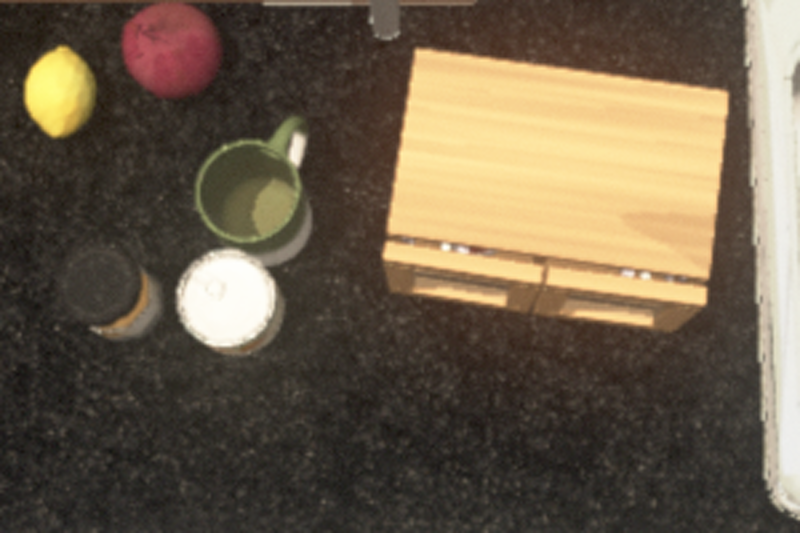

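View pics/b.png

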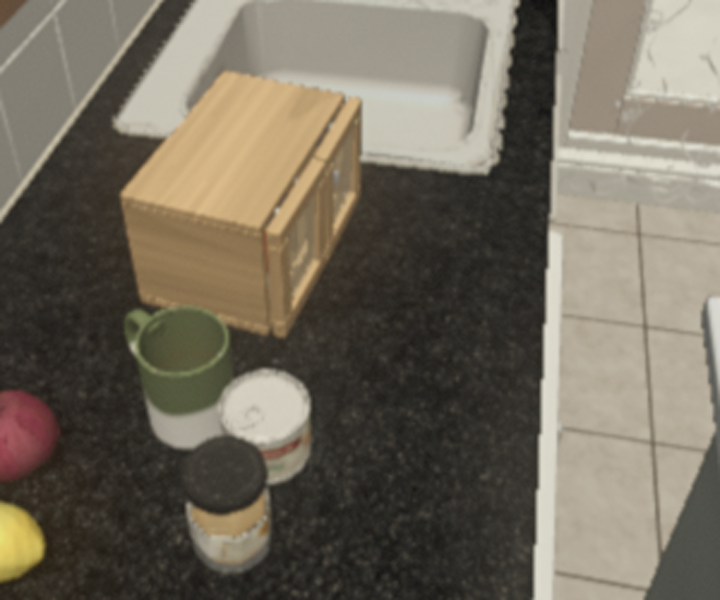

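```bash
cat > h.py <<'E'
import numpy as np
from plant import r, viewer
from scipy.spatial.transform import Rotation as Ro
def ray(n,uv,z):
    c=viewer.get_calibration(n);f=210/np.tan(np.radians(c["fovy"]/2))
    W=c["world_to_cam"];R=W[:3,:3];o=-R.T@W[:3,3]
    d=R.T@np.array([(uv[0]-c["cx"])/f,-(uv[1]-c["cy"])/f,-1])
    return o+d*(z-o[2])/d[2]
def proj(n,p):
    c=viewer.get_calibration(n);f=210/np.tan(np.radians(c["fovy"]/2))
    W=c["world_to_cam"];q=W[:3,:3]@p+W[:3,3]
    return np.array([c["cx"]-f*q[0]/q[2],c["cy"]+f*q[1]/q[2]])
E
python3 - <<'E'
from h import *
P={}
for k,u in dict(BL=(415,48),BR=(727,90),FR=(710,278),FL=(387,240)).items():
    P[k]=ray("top",np.array(u)/2.6667+(120,110),.14);print("top",k,P[k].round(4))
for k,u in dict(BR=(228,72),BL=(123,196),FL=(266,230),FR=(343,93)).items():
    print("side",k,ray("side",np.array(u)/2.4+(150,110),.14).round(4))
for a,b in("BL BR","FL FR","BL FL","BR FR"): pass
E
python3 - <<'E'
from h import *
for k,u in dict(doorFLtop=(386,262),mid=(545,282),doorFRtop=(706,304)).items():
    print("top",k,ray("top",np.array(u)/2.6667+(120,110),.138).round(4))
for k,u,z in(("mug",(248,195),.1),("tin",(230,300),.058),("jar",(103,283),.094),("mughandle",(295,125),.07)):
    print(k,ray("top",np.array(u)/2.6667+(120,110),z).round(4))
E
```

```text
top BL [ 0.7074 -0.0357  0.14  ]
top BR [ 0.6764 -0.2616  0.14  ]
top FR [ 0.538  -0.2442  0.14  ]
top FL [ 0.5643 -0.0171  0.14  ]
side BR [ 0.6693 -0.2574  0.14  ]
side BL [ 0.7029 -0.032   0.14  ]
side FL [ 0.5621 -0.0116  0.14  ]
side FR [ 0.5383 -0.2395  0.14  ]
top doorFLtop [ 0.5488 -0.0165  0.138 ]
top mid [ 0.535  -0.1285  0.138 ]
top doorFRtop [ 0.5198 -0.2412  0.138 ]
mug [0.6067 0.0883 0.1   ]
tin [0.5346 0.1058 0.058 ]
jar [0.5409 0.1939 0.094 ]
mughandle [0.6705 0.0584 0.07  ]Traceback (most recent call last):
  File "<stdin>", line 7, in <module>
ValueError: too many values to unpack (expected 2)
```

```bash
cat >> h.py <<'E'
from scipy.spatial.transform import Slerp
YAW=-0.13; C=np.array([.620,-.1375]); CR=Ro.from_euler('z',YAW).as_matrix()
def loc(x,y,z): return CR@np.array([x,y,z])+np.array([C[0],C[1],0])   # cupboard -> world
def tool(tilt,yaw=YAW):  # tool down with +y towards robot, tilted forward by tilt; jaws across
    return (Ro.from_euler('z',yaw-np.pi/2)*Ro.from_euler('x',np.pi)).as_matrix()@Ro.from_euler('x',tilt).as_matrix()
def plan(p,R,n,f=0):
    s=r.read_state();p0=np.array(s["position"]);R0=Ro.from_euler('xyz',s["orientation"])
    sl=Slerp([0,1],Ro.concatenate([R0,Ro.from_matrix(R)]));out=[]
    for i in range(n):
        a,b=sl(i/n),sl((i+1)/n)
        d=np.r_[a.inv().apply((p-p0)/n),(a.inv()*b).as_rotvec()]
        out.append(f"{f} "+" ".join(f"{v:.4f}" for v in d))
    print("from",p0.round(4),"to",np.round(p,4))
    for i in range(0,n,5):print("; ".join(out[i:i+5]))
E
python3 - <<'E'
from h import *
for t in(0,.9):print(tool(t).round(2))
R=tool(.9)
plan(np.array([.38,-.11,.25]),R,12)
E
```

```text
[[-0.13 -0.99 -0.  ]
 [-0.99  0.13  0.  ]
 [ 0.    0.   -1.  ]]
[[-0.13 -0.62  0.78]
 [-0.99  0.08 -0.1 ]
 [ 0.   -0.78 -0.62]]
from [ 0.2661 -0.593   0.2059] to [ 0.38 -0.11  0.25]
0 -0.0328 -0.0251 -0.0037 0.0730 0.0207 0.0428; 0 -0.0338 -0.0239 -0.0026 0.0730 0.0207 0.0428; 0 -0.0348 -0.0226 -0.0016 0.0730 0.0207 0.0428; 0 -0.0357 -0.0212 -0.0007 0.0730 0.0207 0.0428; 0 -0.0366 -0.0197 0.0000 0.0730 0.0207 0.0428
0 -0.0374 -0.0181 0.0007 0.0730 0.0207 0.0428; 0 -0.0381 -0.0164 0.0011 0.0730 0.0207 0.0428; 0 -0.0388 -0.0146 0.0015 0.0730 0.0207 0.0428; 0 -0.0394 -0.0128 0.0017 0.0730 0.0207 0.0428; 0 -0.0400 -0.0110 0.0017 0.0730 0.0207 0.0428
0 -0.0405 -0.0092 0.0016 0.0730 0.0207 0.0428; 0 -0.0408 -0.0073 0.0014 0.0730 0.0207 0.0428
```

step_arm(motion="0 -0.0328 -0.0251 -0.0037 0.073 0.0207 0.0428; 0 -0.0338 -0.0239 -0.0026 0.073 0.0207 0.0428; 0 -0.0348 -0.0226 -0.0016 0.073 0.0207 0.0428; 0 -0.0357 -0.0212 -0.0007 0.073 0.0207 0.0428; 0 -0.0366 -0.0197 0 0.073 0.0207 0.0428")

```text
clock: 1.52
position: [0.3138, -0.3908, 0.2247]
orientation: [-2.766, -0.063, -1.379]
ft_force: [0.7, 0.5, 0.5]
width: -0.0001
```

step_arm(motion="0 -0.0374 -0.0181 0.0007 0.073 0.0207 0.0428; 0 -0.0381 -0.0164 0.0011 0.073 0.0207 0.0428; 0 -0.0388 -0.0146 0.0015 0.073 0.0207 0.0428; 0 -0.0394 -0.0128 0.0017 0.073 0.0207 0.0428; 0 -0.04 -0.011 0.0017 0.073 0.0207 0.0428")

```text
clock: 2.15
position: [0.3711, -0.2357, 0.2656]
orientation: [-2.439, -0.016, -1.581]
ft_force: [12.0, 3.6, 9.8]
width: -0.0001
```

step_arm(motion="0 -0.0405 -0.0092 0.0016 0.073 0.0207 0.0428; 0 -0.0408 -0.0073 0.0014 0.073 0.0207 0.0428; 0 0 0 0 0 0 0")

```text
clock: 2.52
position: [0.4188, -0.2063, 0.3032]
orientation: [-2.355, 0.033, -1.613]
ft_force: [-0.7, 0.2, -0.1]
width: -0.0
```

```bash
cat >> h.py <<'E'
def wcam(s=None):
    s=s or r.read_state();c=viewer.get_calibration("wrist")
    T=np.eye(4);T[:3,:3]=Ro.from_euler('xyz',s["orientation"]).as_matrix();T[:3,3]=s["position"]
    return T@c["tool_from_camera"],c
def wproj(p,s=None):
    T,c=wcam(s);f=210/np.tan(np.radians(c["fovy"]/2));q=np.linalg.inv(T)@np.r_[p,1]
    return np.array([c["cx"]-f*q[0]/q[2],c["cy"]+f*q[1]/q[2]])
E
python3 - <<'E'
from h import *
import cv2
s=r.read_state();print(s["clock"],s["position"],s["orientation"],s["joint_positions"])
im=viewer.snapshot("wrist")
for t in("timer_mid","shaker_mid","left_press","right_press"):
    print(t,[(round(d["score"],2),np.round(d["bbox"])) for d in viewer.outline_of("wrist",t)[:2]])
for x,y,z in((-.089,0,.138),(-.089,.113,.138),(-.089,-.113,.138),(-.089,.113,.003),(-.089,-.113,.003),(-.07,.115,.14),(-.07,-.115,.14)):
    u=wproj(loc(x,y,z),s);print(u.round());cv2.circle(im,tuple(int(v) for v in u.round()),3,(255,0,255),1)
cv2.imwrite("pics/w0.png",cv2.resize(im,(800,600)))
E
```

```text
2.525 [ 0.41877865 -0.20627383  0.30320272] [-2.35526381  0.03343249 -1.61346907] [ 1.45017475 -0.30676201 -0.49163123  2.42298504 -1.16024947  0.83285858
  0.0816276 ]
timer_mid [(0.64, array([201., 203.,  26.,   1.]))]
shaker_mid []
left_press [(0.75, array([168., 226., 115.,  60.]))]
right_press [(0.58, array([261., 231., 102.,  60.]))]
[204. 215.]
[106. 209.]
[307. 221.]
[149. 253.]
[303. 264.]
[109. 193.]
[309. 205.]
```

View pics/w0.png

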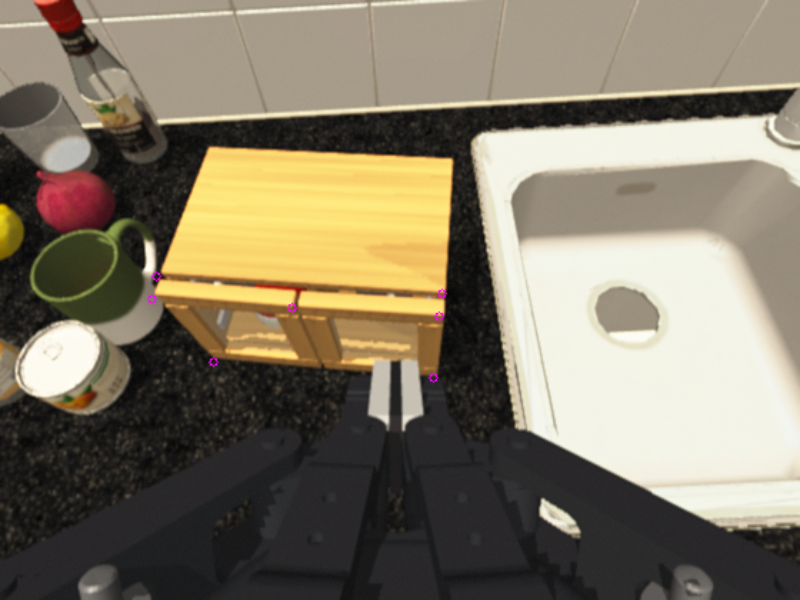

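```bash
python3 - <<'E'
from h import *
import cv2
im=viewer.snapshot("wrist")
cv2.imwrite("pics/w1.png",cv2.resize(im[190:265,100:325],(800,267),interpolation=cv2.INTER_CUBIC))
im=viewer.snapshot("side")
cv2.imwrite("pics/s1.png",cv2.resize(im[140:260,240:320],(400,600),interpolation=cv2.INTER_CUBIC))
E
```

```text
(no output)
```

View pics/w1.png

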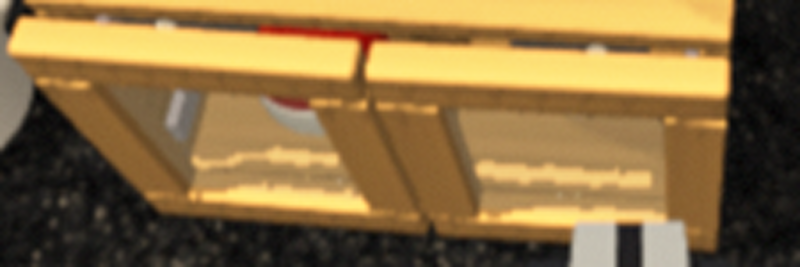

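```bash
sed -i 's/C=np.array(\[.620,-.1375\])/C=np.array([.620,-.1405])/' h.py; python3 - <<'E'
from h import *
plan(loc(-.130,.036,.122),tool(.6),7)
E
```

```text
from [ 0.4156 -0.2117  0.3022] to [ 0.4958 -0.088   0.122 ]
0 -0.0174 0.0112 0.0260 -0.0262 0.0105 0.0050; 0 -0.0176 0.0106 0.0261 -0.0262 0.0105 0.0050; 0 -0.0178 0.0100 0.0262 -0.0262 0.0105 0.0050; 0 -0.0181 0.0094 0.0263 -0.0262 0.0105 0.0050; 0 -0.0183 0.0089 0.0263 -0.0262 0.0105 0.0050
0 -0.0185 0.0083 0.0264 -0.0262 0.0105 0.0050; 0 -0.0188 0.0077 0.0264 -0.0262 0.0105 0.0050
```

step_arm(motion="0 -0.0174 0.0112 0.026 -0.0262 0.0105 0.005; 0 -0.0176 0.0106 0.0261 -0.0262 0.0105 0.005; 0 -0.0178 0.01 0.0262 -0.0262 0.0105 0.005; 0 -0.0181 0.0094 0.0263 -0.0262 0.0105 0.005")

```text
clock: 3.38
position: [0.4795, -0.1556, 0.2136]
orientation: [-2.487, 0.026, -1.66]
ft_force: [1.0, -0.2, 0.2]
width: 0.0001
```

```bash
python3 - <<'E'
from h import *
s=r.read_state();print(s["joint_positions"].round(2),s["ft_force"])
plan(loc(-.130,.036,.122),tool(.6),4)
E
```

```text
[ 1.95 -0.31 -1.3   2.42 -1.35  0.61 -0.  ] [ 0.97821651 -0.2002723   0.21065748]
from [ 0.4795 -0.1556  0.2136] to [ 0.4958 -0.088   0.122 ]
0 -0.0166 0.0122 0.0201 -0.0135 0.0113 0.0043; 0 -0.0168 0.0120 0.0200 -0.0135 0.0113 0.0043; 0 -0.0169 0.0118 0.0200 -0.0135 0.0113 0.0043; 0 -0.0171 0.0116 0.0200 -0.0135 0.0113 0.0043
```

```bash
python3 - <<'E'
from h import *
plan(loc(-.145,.036,.19),tool(.1),5)
E
```

```text
from [ 0.4795 -0.1556  0.2136] to [ 0.4809 -0.086   0.19  ]
0 -0.0138 0.0039 0.0035 -0.1108 0.0080 0.0057; 0 -0.0138 0.0035 0.0038 -0.1108 0.0080 0.0057; 0 -0.0138 0.0032 0.0040 -0.1108 0.0080 0.0057; 0 -0.0138 0.0028 0.0042 -0.1108 0.0080 0.0057; 0 -0.0138 0.0024 0.0044 -0.1108 0.0080 0.0057
```

step_arm(motion="0 -0.0138 0.0039 0.0035 -0.1108 0.008 0.0057; 0 -0.0138 0.0035 0.0038 -0.1108 0.008 0.0057; 0 -0.0138 0.0032 0.004 -0.1108 0.008 0.0057; 0 -0.0138 0.0028 0.0042 -0.1108 0.008 0.0057; 0 -0.0138 0.0024 0.0044 -0.1108 0.008 0.0057")

```text
clock: 4.0
position: [0.443, -0.0808, 0.22]
orientation: [-2.978, 0.005, -1.697]
ft_force: [-0.3, 0.8, -0.3]
width: 0.0002
```

```bash
python3 - <<'E'
from h import *
s=r.read_state();print(s["joint_positions"].round(2),s["ft_force"])
plan(loc(-.130,.036,.122),tool(.15),4)
E
```

```text
[ 1.9  -0.31 -1.54  2.13 -0.45  0.91 -1.1 ] [-0.29499279  0.78699245 -0.33501508]
from [ 0.443  -0.0808  0.22  ] to [ 0.4958 -0.088   0.122 ]
0 0.0002 -0.0091 0.0264 -0.0035 0.0014 0.0007; 0 0.0002 -0.0092 0.0263 -0.0035 0.0014 0.0007; 0 0.0001 -0.0093 0.0263 -0.0035 0.0014 0.0007; 0 0.0001 -0.0094 0.0263 -0.0035 0.0014 0.0007
```

```bash
python3 - <<'E'
from h import *
plan(np.array([.62,-.12,.26]),tool(0.),5)
E
```

```text
from [ 0.443  -0.0808  0.22  ] to [ 0.62 -0.12  0.26]
0 0.0033 -0.0369 -0.0020 -0.0328 0.0011 0.0007; 0 0.0033 -0.0369 -0.0032 -0.0328 0.0011 0.0007; 0 0.0032 -0.0367 -0.0044 -0.0328 0.0011 0.0007; 0 0.0032 -0.0366 -0.0056 -0.0328 0.0011 0.0007; 0 0.0032 -0.0364 -0.0068 -0.0328 0.0011 0.0007
```

step_arm(motion="0 0.0033 -0.0369 -0.002 -0.0328 0.0011 0.0007; 0 0.0033 -0.0369 -0.0032 -0.0328 0.0011 0.0007; 0 0.0032 -0.0367 -0.0044 -0.0328 0.0011 0.0007; 0 0.0032 -0.0366 -0.0056 -0.0328 0.0011 0.0007; 0 0.0032 -0.0364 -0.0068 -0.0328 0.0011 0.0007")

```text
clock: 4.62
position: [0.4856, -0.0933, 0.3347]
orientation: [-3.017, -0.007, -1.7]
ft_force: [0.5, -0.0, -1.0]
width: -0.0001
```

```bash
python3 - <<'E'
from h import *
s=r.read_state();print(s["joint_positions"].round(2),s["ft_force"])
plan(loc(-.130,.036,.17),tool(0.),4)
E
```

```text
[ 1.96 -0.31 -1.54  1.84 -0.36  1.2  -1.18] [ 0.51958592 -0.02366539 -0.97079768]
from [ 0.4856 -0.0933  0.3347] to [ 0.4958 -0.088   0.17  ]
0 -0.0019 0.0028 0.0411 -0.0313 -0.0017 0.0002; 0 -0.0019 0.0015 0.0412 -0.0313 -0.0017 0.0002; 0 -0.0018 0.0002 0.0412 -0.0313 -0.0017 0.0002; 0 -0.0017 -0.0011 0.0412 -0.0313 -0.0017 0.0002
```

```bash
python3 - <<'E'
from h import *
plan(np.array([.40,-.48,.30]),tool(0.,-.13+.3),10)
E
```

```text
from [ 0.4856 -0.0933  0.3347] to [ 0.4  -0.48  0.3 ]
0 0.0394 0.0039 0.0033 -0.0123 -0.0026 -0.0299; 0 0.0393 0.0051 0.0032 -0.0123 -0.0026 -0.0299; 0 0.0391 0.0062 0.0032 -0.0123 -0.0026 -0.0299; 0 0.0389 0.0073 0.0032 -0.0123 -0.0026 -0.0299; 0 0.0387 0.0084 0.0032 -0.0123 -0.0026 -0.0299
0 0.0385 0.0096 0.0032 -0.0123 -0.0026 -0.0299; 0 0.0382 0.0107 0.0032 -0.0123 -0.0026 -0.0299; 0 0.0378 0.0118 0.0033 -0.0123 -0.0026 -0.0299; 0 0.0375 0.0128 0.0033 -0.0123 -0.0026 -0.0299; 0 0.0371 0.0139 0.0034 -0.0123 -0.0026 -0.0299
```

step_arm(motion="0 0.0394 0.0039 0.0033 -0.0123 -0.0026 -0.0299; 0 0.0393 0.0051 0.0032 -0.0123 -0.0026 -0.0299; 0 0.0391 0.0062 0.0032 -0.0123 -0.0026 -0.0299; 0 0.0389 0.0073 0.0032 -0.0123 -0.0026 -0.0299; 0 0.0387 0.0084 0.0032 -0.0123 -0.0026 -0.0299")

```text
clock: 5.25
position: [0.4031, -0.2669, 0.3333]
orientation: [-3.043, -0.028, -1.551]
ft_force: [1.5, 0.2, 0.6]
width: -0.0001
```

```bash
python3 - <<'E'
from h import *
s=r.read_state();print(s["joint_positions"].round(2))
plan(np.array([.40,-.48,.30]),tool(0.,-.13+.3),6)
E
```

```text
[ 2.38 -0.31 -1.54  1.84 -0.38  1.24 -0.6 ]
from [ 0.4031 -0.2669  0.3333] to [ 0.4  -0.48  0.3 ]
0 0.0353 0.0019 0.0064 -0.0161 -0.0060 -0.0248; 0 0.0353 0.0026 0.0062 -0.0161 -0.0060 -0.0248; 0 0.0353 0.0034 0.0061 -0.0161 -0.0060 -0.0248; 0 0.0352 0.0042 0.0059 -0.0161 -0.0060 -0.0248; 0 0.0351 0.0050 0.0058 -0.0161 -0.0060 -0.0248
0 0.0350 0.0057 0.0057 -0.0161 -0.0060 -0.0248
```

```bash
python3 - <<'E'
from h import *
plan(np.array([.33,-.30,.27]),tool(.9,-.0),7)
E
```

```text
from [ 0.4031 -0.2669  0.3333] to [ 0.33 -0.3   0.27]
0 0.0043 0.0114 0.0081 0.1144 -0.0023 0.0045; 0 0.0043 0.0122 0.0067 0.1144 -0.0023 0.0045; 0 0.0044 0.0129 0.0053 0.1144 -0.0023 0.0045; 0 0.0045 0.0134 0.0038 0.1144 -0.0023 0.0045; 0 0.0045 0.0137 0.0022 0.1144 -0.0023 0.0045
0 0.0046 0.0138 0.0006 0.1144 -0.0023 0.0045; 0 0.0047 0.0138 -0.0010 0.1144 -0.0023 0.0045
```

step_arm(motion="0 0.0043 0.0114 0.0081 0.1144 -0.0023 0.0045; 0 0.0043 0.0122 0.0067 0.1144 -0.0023 0.0045; 0 0.0044 0.0129 0.0053 0.1144 -0.0023 0.0045; 0 0.0045 0.0134 0.0038 0.1144 -0.0023 0.0045; 0 0.0045 0.0137 0.0022 0.1144 -0.0023 0.0045")

```text
clock: 5.88
position: [0.3513, -0.2899, 0.2882]
orientation: [-2.467, -0.011, -1.569]
ft_force: [0.1, 1.0, 0.2]
width: -0.0003
```

```bash
python3 - <<'E'
from h import *
s=r.read_state();print(s["joint_positions"].round(2))
plan(np.array([.33,-.30,.27]),tool(.9,-.0),5)
E
```

```text
[ 1.87 -0.19 -0.66  2.3  -0.96  0.96  0.21]
from [ 0.3513 -0.2899  0.2882] to [ 0.33 -0.3   0.27]
0 0.0020 0.0056 0.0002 0.0450 -0.0014 0.0018; 0 0.0020 0.0056 -0.0001 0.0450 -0.0014 0.0018; 0 0.0020 0.0056 -0.0003 0.0450 -0.0014 0.0018; 0 0.0020 0.0056 -0.0006 0.0450 -0.0014 0.0018; 0 0.0020 0.0055 -0.0008 0.0450 -0.0014 0.0018
```

```bash
python3 - <<'E'
from h import *
plan(np.array([.38,-.42,.23]),tool(.0,.2),7)
E
```

```text
from [ 0.3513 -0.2899  0.2882] to [ 0.38 -0.42  0.23]
0 0.0185 0.0021 0.0092 -0.0959 -0.0111 -0.0267; 0 0.0186 0.0018 0.0092 -0.0959 -0.0111 -0.0267; 0 0.0186 0.0014 0.0091 -0.0959 -0.0111 -0.0267; 0 0.0187 0.0010 0.0090 -0.0959 -0.0111 -0.0267; 0 0.0188 0.0006 0.0089 -0.0959 -0.0111 -0.0267
0 0.0188 0.0003 0.0087 -0.0959 -0.0111 -0.0267; 0 0.0189 -0.0000 0.0085 -0.0959 -0.0111 -0.0267
```

step_arm(motion="0 0.0185 0.0021 0.0092 -0.0959 -0.0111 -0.0267; 0 0.0186 0.0018 0.0092 -0.0959 -0.0111 -0.0267; 0 0.0186 0.0014 0.0091 -0.0959 -0.0111 -0.0267; 0 0.0187 0.001 0.009 -0.0959 -0.0111 -0.0267; 0 0.0188 0.0006 0.0089 -0.0959 -0.0111 -0.0267")

```text
clock: 6.5
position: [0.3718, -0.384, 0.2463]
orientation: [-2.955, -0.015, -1.426]
ft_force: [-0.2, 0.1, -0.4]
width: 0.0002
```

```bash
python3 - <<'E'
from h import *
s=r.read_state();print(s["joint_positions"].round(2))
plan(np.array([.48,-.38,.25]),tool(.0,.1),4)
E
```

```text
[ 1.65  0.25 -0.9   1.89  0.07  0.97 -0.69]
from [ 0.3718 -0.384   0.2463] to [ 0.48 -0.38  0.25]
0 0.0029 -0.0266 0.0041 -0.0468 -0.0028 0.0114; 0 0.0026 -0.0268 0.0029 -0.0468 -0.0028 0.0114; 0 0.0023 -0.0269 0.0016 -0.0468 -0.0028 0.0114; 0 0.0020 -0.0270 0.0003 -0.0468 -0.0028 0.0114
```

step_arm(motion="0 0.003 -0.045 0.004 -0.047 -0.003 0.011; 0 0.003 -0.045 0.002 -0.047 -0.003 0.011; 0 0.002 -0.045 0 -0.047 -0.003 0.011; 0 0.002 -0.045 -0.002 -0.047 -0.003 0.011; 0 0 -0.045 -0.004 0 0 0.011")

```text
clock: 7.12
position: [0.598, -0.3638, 0.2672]
orientation: [-3.141, 0.003, -1.479]
ft_force: [-0.2, -1.3, 0.2]
width: 0.0001
```

```bash
python3 - <<'E'
from h import *
s=r.read_state();print(s["joint_positions"].round(2))
plan(np.array([.68,-.13,.27]),tool(.0),6)
E
```

```text
[ 0.98  0.63 -0.77  1.33  0.43  1.36 -1.26]
from [ 0.598  -0.3638  0.2672] to [ 0.68 -0.13  0.27]
0 -0.0375 -0.0172 -0.0003 -0.0001 0.0005 0.0370; 0 -0.0382 -0.0158 -0.0004 -0.0001 0.0005 0.0370; 0 -0.0387 -0.0144 -0.0004 -0.0001 0.0005 0.0370; 0 -0.0392 -0.0129 -0.0004 -0.0001 0.0005 0.0370; 0 -0.0397 -0.0115 -0.0004 -0.0001 0.0005 0.0370
0 -0.0401 -0.0100 -0.0004 -0.0001 0.0005 0.0370
```

step_arm(motion="0 -0.0375 -0.0172 -0.0003 0 0.0005 0.037; 0 -0.0382 -0.0158 -0.0004 0 0.0005 0.037; 0 -0.0387 -0.0144 -0.0004 0 0.0005 0.037; 0 -0.0392 -0.0129 -0.0004 0 0.0005 0.037; 0 -0.0397 -0.0115 -0.0004 0 0.0005 0.037")

```text
clock: 7.75
position: [0.6646, -0.1688, 0.2698]
orientation: [-3.141, -0.0, -1.666]
ft_force: [0.4, 0.1, -0.1]
width: 0.0001
```

```bash
python3 - <<'E'
from h import *
s=r.read_state();print(s["joint_positions"].round(2))
plan(loc(-.14,.036,.24),tool(.0),5)
E
```

```text
[ 0.69  0.59 -0.76  1.37  0.4   1.34 -1.74]
from [ 0.6646 -0.1688  0.2698] to [ 0.4858 -0.0867  0.24  ]
0 -0.0130 0.0372 0.0059 -0.0002 -0.0000 0.0070; 0 -0.0127 0.0373 0.0059 -0.0002 -0.0000 0.0070; 0 -0.0124 0.0373 0.0059 -0.0002 -0.0000 0.0070; 0 -0.0122 0.0374 0.0059 -0.0002 -0.0000 0.0070; 0 -0.0119 0.0375 0.0059 -0.0002 -0.0000 0.0070
```

step_arm(motion="0 -0.013 0.0372 0.0059 0 0 0.007; 0 -0.0127 0.0373 0.0059 0 0 0.007; 0 -0.0124 0.0373 0.0059 0 0 0.007; 0 -0.0122 0.0374 0.0059 0 0 0.007; 0 -0.0119 0.0375 0.0059 0 0 0.007")

```text
clock: 8.38
position: [0.4843, -0.0874, 0.2399]
orientation: [-3.14, -0.0, -1.7]
ft_force: [0.7, 0.4, 1.4]
width: 0.0001
```

```bash
python3 - <<'E'
from h import *
s=r.read_state();print(s["joint_positions"].round(2))
plan(loc(-.13,.036,.12),tool(.0),4)
E
```

```text
[ 0.89  0.24 -0.87  1.89  0.21  1.1  -1.76]
from [ 0.4843 -0.0874  0.2399] to [ 0.4958 -0.088   0.12  ]
0 -0.0002 -0.0028 0.0300 -0.0003 -0.0001 0.0003; 0 -0.0002 -0.0028 0.0300 -0.0003 -0.0001 0.0003; 0 -0.0002 -0.0028 0.0300 -0.0003 -0.0001 0.0003; 0 -0.0002 -0.0029 0.0300 -0.0003 -0.0001 0.0003
```

step_arm(motion="0 0 -0.0028 0.03 0 0 0; 0 0 -0.0028 0.03 0 0 0; 0 0 -0.0028 0.03 0 0 0; 0 0 -0.0028 0.03 0 0 0; 0 0 0 0 0 0 0")

```text
clock: 9.0
position: [0.495, -0.0889, 0.1184]
orientation: [3.138, 0.001, -1.699]
ft_force: [-0.3, 0.0, 0.6]
width: 0.0002
```

```bash
python3 - <<'E'
from h import *
import cv2
s=r.read_state();print(s["joint_positions"].round(2),s["position"],s["ft_force"])
p=s["position"]-np.array([*C,0]);print("local",CR.T@p)
a=viewer.snapshot("top");b=viewer.snapshot("side")
a=cv2.resize(a[160:260,240:400],(800,500),interpolation=cv2.INTER_CUBIC)
cv2.imwrite("pics/t2.png",a)
print(proj("top",s["position"]),proj("top",loc(-.089,0,.138)))
E
```

```text
[ 0.77  0.43 -0.78  1.98  0.39  0.89 -1.92] [ 0.49497715 -0.08885953  0.11838727] [-0.27670503  0.03214634  0.63941161]
local [-0.13066226  0.0349975   0.11838727]
[302.92001046 238.2472296 ] [324.65478024 217.45548389]
```

View pics/t2.png

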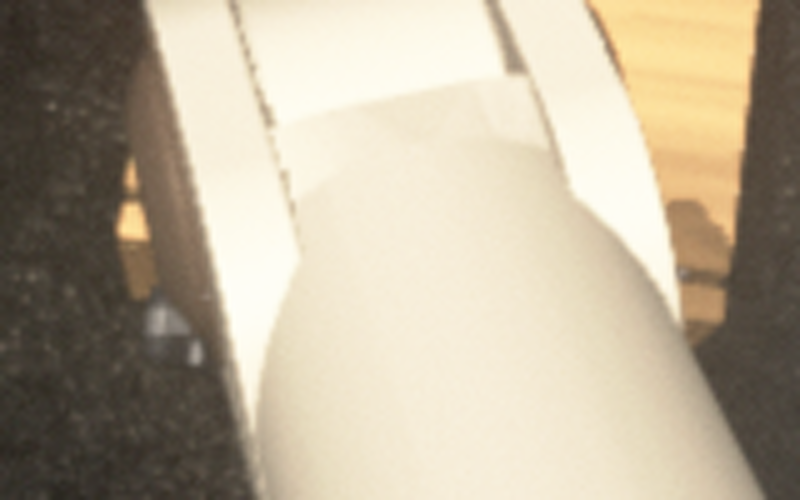

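step_arm(motion="0 0 -0.008 -0.002 0 0 0; 0 0 -0.008 -0.002 0 0 0; 0 0 -0.006 0 0 0 0; 0 0 0 0 0 0 0")

```text
clock: 9.6
position: [0.5199, -0.0903, 0.1247]
orientation: [-3.139, -0.001, -1.696]
ft_force: [-0.2, -0.1, -0.2]
width: -0.0
```

step_arm(motion="0 0 -0.002 0 0 0 0; 0 0 -0.002 0 0 0 0")

```text
clock: 9.85
position: [0.5229, -0.0908, 0.1243]
orientation: [-3.14, -0.001, -1.695]
ft_force: [0.4, -0.0, 0.1]
width: -0.0005
```

step_arm(motion="0 0 -0.002 0 0 0 0; 0 0 0 0 0 0 0")

```text
clock: 10.1
position: [0.5252, -0.0911, 0.1244]
orientation: [-3.14, -0.001, -1.696]
ft_force: [-0.4, -0.2, -0.7]
width: -0.0002
```

step_arm(motion="0 0 -0.002 0 0 0 0; 0 0 0 0 0 0 0")

```text
clock: 10.35
position: [0.5272, -0.0914, 0.1245]
orientation: [-3.14, -0.001, -1.696]
ft_force: [-0.7, -0.7, 0.2]
width: 0.0001
```

step_arm(motion="0 0 -0.002 0 0 0 0; 0 0 0 0 0 0 0")

```text
clock: 10.6
position: [0.5292, -0.0916, 0.1245]
orientation: [-3.14, -0.001, -1.696]
ft_force: [0.1, -0.5, -0.2]
width: -0.0002
```

step_arm(motion="0 0 -0.002 0 0 0 0; 0 0 0 0 0 0 0")

```text
clock: 10.85
position: [0.5312, -0.0919, 0.1245]
orientation: [-3.14, -0.001, -1.696]
ft_force: [0.0, -0.3, 0.9]
width: 0.0001
```

step_arm(motion="0 0 -0.002 0 0 0 0; 0 0 0 0 0 0 0")

```text
clock: 11.1
position: [0.5332, -0.0921, 0.1245]
orientation: [-3.14, -0.001, -1.696]
ft_force: [-0.3, 1.2, 1.1]
width: 0.0001
```

step_arm(motion="0 0 -0.002 0 0 0 0; 0 0 0 0 0 0 0")

```text
clock: 11.35
position: [0.5352, -0.0924, 0.1245]
orientation: [-3.14, -0.001, -1.696]
ft_force: [-0.2, -0.7, 0.6]
width: 0.0003
```

step_arm(motion="0 0 -0.002 0 0 0 0; 0 0 0 0 0 0 0")

```text
clock: 11.6
position: [0.5371, -0.0926, 0.1244]
orientation: [-3.14, -0.001, -1.696]
ft_force: [0.7, -0.2, 0.1]
width: -0.0003
```

```bash
python3 - <<'E'
from h import *
import cv2
s=r.read_state()
b=viewer.snapshot("side");u=proj("side",s["position"]).round();print(u)
for q in((-.089,0,.138),(-.089,.113,.138),(-.089,.036,.128)): print(proj("side",loc(*q)).round(1))
cv2.imwrite("pics/s2.png",cv2.resize(b[130:260,200:350],(690,598),interpolation=cv2.INTER_CUBIC))
E
```

```text
[281. 189.]
[286.5 175.4]
[268.8 205.9]
[281.3 188. ]
```

View pics/s2.png

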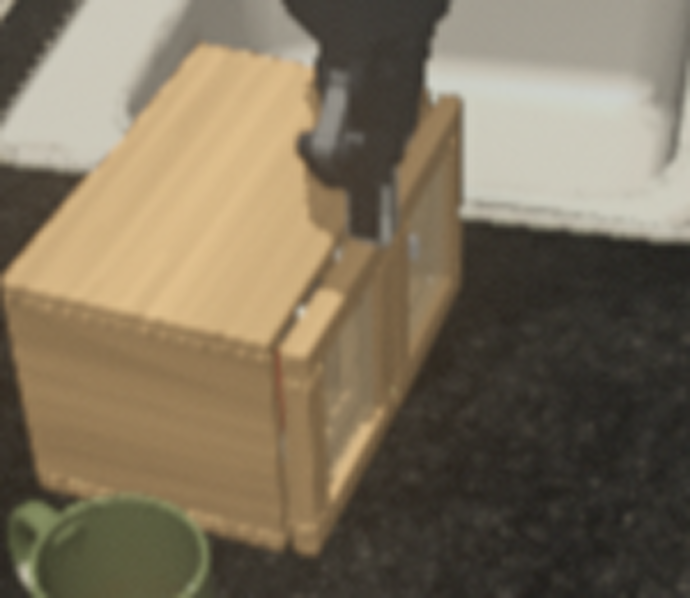

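step_arm(motion="0 0 0.02 0 0 0 0; 0 0 0.02 0 0 0 0; 0 0 0 0.024 0 0 0; 0 0 0 0 0 0 0")

```text
clock: 12.15
position: [0.4958, -0.0876, 0.0993]
orientation: [3.14, -0.001, -1.696]
ft_force: [-0.4, 0.3, 1.4]
width: 0.0001
```

```bash
python3 - <<'E'
from h import *
import cv2
s=r.read_state();print(s["position"],s["ft_force"])
b=viewer.snapshot("side");print(proj("side",s["position"]).round())
cv2.imwrite("pics/s3.png",cv2.resize(b[130:260,200:350],(690,598),interpolation=cv2.INTER_CUBIC))
E
```

```text
[ 0.49578548 -0.08760057  0.09932332] [-0.38376145  0.29147963  1.38232878]
[298. 202.]
```

View pics/s3.png

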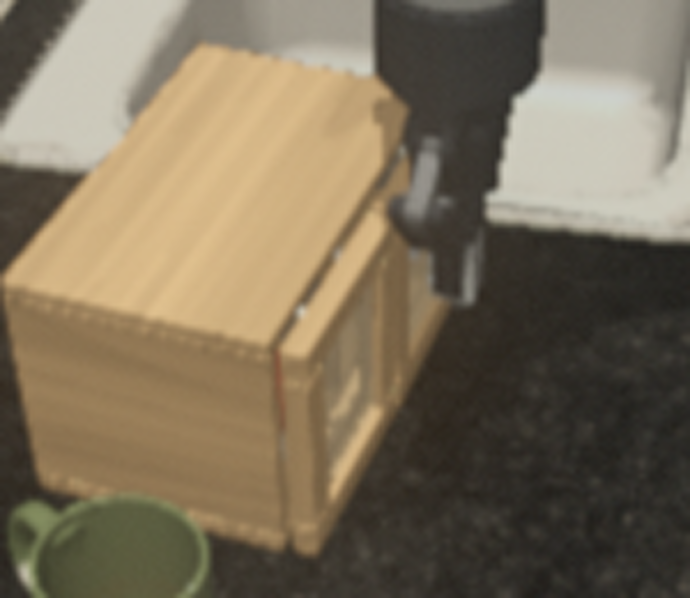

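step_arm(motion="0 0 -0.008 0.003 0 0 0; 0 0 -0.008 0.003 0 0 0; 0 0 -0.006 0 0 0 0; 0 0 0 0 0 0 0")

```text
clock: 12.7
position: [0.5199, -0.0902, 0.0945]
orientation: [-3.139, -0.0, -1.696]
ft_force: [0.6, -0.5, -0.2]
width: 0.0002
```

step_arm(motion="0 0 -0.002 0 0 0 0; 0 0 -0.002 0 0 0 0; 0 0 0 0 0 0 0")

```text
clock: 13.08
position: [0.5232, -0.0909, 0.0945]
orientation: [-3.14, -0.001, -1.696]
ft_force: [-0.6, -0.8, 0.5]
width: 0.0001
```

step_arm(motion="0 0 -0.002 0 0 0 0; 0 0 0 0 0 0 0")

```text
clock: 13.32
position: [0.5253, -0.0912, 0.0945]
orientation: [-3.14, -0.001, -1.696]
ft_force: [-0.9, 0.4, -0.3]
width: -0.0001
```

step_arm(motion="0 0 -0.002 0 0 0 0; 0 0 0 0 0 0 0")

```text
clock: 13.58
position: [0.5273, -0.0914, 0.0945]
orientation: [-3.14, -0.001, -1.696]
ft_force: [0.1, -1.0, 0.9]
width: -0.0
```

step_arm(motion="0 0 -0.001 0 0 0 0; 0 0 0 0 0 0 0")

```text
clock: 13.82
position: [0.528, -0.0915, 0.0944]
orientation: [-3.14, -0.001, -1.696]
ft_force: [0.6, -0.5, -0.2]
width: 0.0001
```

step_arm(motion="0 0 -0.002 0 0 0 0; 0 0 0 0 0 0 0")

```text
clock: 14.08
position: [0.5293, -0.0919, 0.0943]
orientation: [-3.141, -0.001, -1.696]
ft_force: [-5.1, -0.3, 2.3]
width: -0.0001
```

step_arm(motion="0 0 -0.0015 0 0 0 0; 0 0 0 0 0 0 0")

```text
clock: 14.32
position: [0.5307, -0.0923, 0.0942]
orientation: [-3.142, -0.002, -1.696]
ft_force: [-3.9, -0.4, 2.6]
width: 0.0001
```

step_arm(motion="0 0 -0.0015 0 0 0 0; 0 0 0 0 0 0 0")

```text
clock: 14.58
position: [0.532, -0.0926, 0.0941]
orientation: [3.141, -0.002, -1.696]
ft_force: [-4.9, -1.2, 4.3]
width: -0.0003
```

step_arm(motion="0 0 -0.001 0 0 0 0; 0 0 0 0 0 0 0")

```text
clock: 14.82
position: [0.5322, -0.0927, 0.0941]
orientation: [3.14, -0.002, -1.696]
ft_force: [-7.7, -0.0, 4.6]
width: -0.0003
```

step_arm(motion="0 0 0.012 0 0 0 0; 0 0 0.02 0 0 0 0; 0 0 0.025 0 0 0 0; 0 0 0.025 0 0 0 0; 0 0 0 0 0 0 0")

```text
clock: 15.45
position: [0.4515, -0.082, 0.0943]
orientation: [-3.139, -0.002, -1.695]
ft_force: [-0.1, -0.1, 0.1]
width: 0.0
```

```bash
python3 - <<'E'
from h import *
import cv2
s=r.read_state();print(s["position"],s["ft_force"],s["joint_positions"].round(2))
b=viewer.snapshot("side")
cv2.imwrite("pics/s4.png",cv2.resize(b[130:280,180:360],(720,600),interpolation=cv2.INTER_CUBIC))
for t in (0,.51): print(proj("side",loc(-.075-.113*np.sin(t),.114-.113*np.cos(t),.138)))
E
```

```text
[ 0.45147201 -0.08199085  0.09432484] [-0.11847477 -0.06237618  0.0772556 ] [ 0.79  0.4  -0.79  2.1   0.4   0.79 -1.94]
[280.65752995 174.51621696]
[301.52631769 182.73790602]
```

View pics/s4.png

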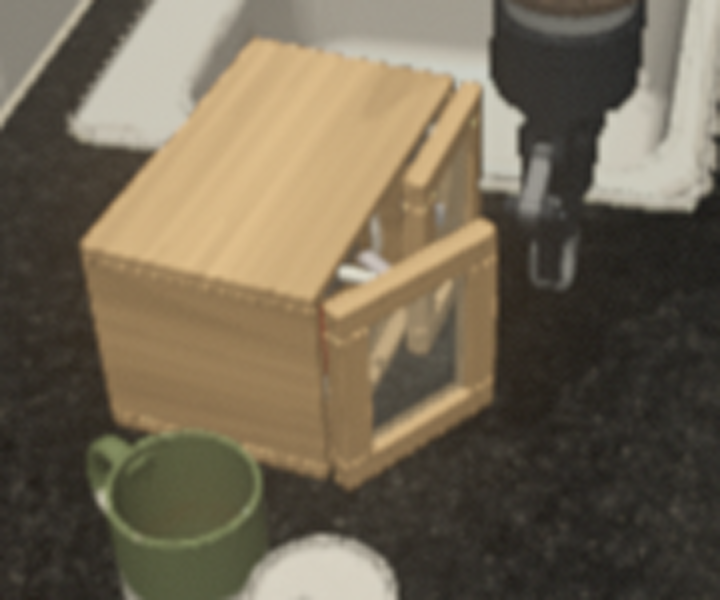

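step_arm(motion="0 0.0405 0 0 0 0 0; 0 0.0405 0 0 0 0 0; 0 0 -0.033 0 0 0 0; 0 0 -0.033 0 0 0 0; 0 0 0 0 0 0 0")

```text
clock: 16.12
position: [0.5124, -0.1709, 0.095]
orientation: [-3.135, 0.001, -1.696]
ft_force: [-0.8, 0.5, -0.1]
width: -0.0001
```

```bash
cat >> h.py <<'E'
def L(): s=r.read_state();return CR.T@(s["position"]-np.array([*C,0]))
E
python3 - <<'E'
from h import *
import cv2
q=L();s=r.read_state();print(q,s["joint_positions"].round(2),s["ft_force"])
P=[np.array([-.106,.017])]
for t in(.7,.9,1.1,1.3,1.5,1.6): P.append(np.array([-.075,.114])+.095*np.array([-np.sin(t),-np.cos(t)])+.016*np.array([np.cos(t),-np.sin(t)]))
a=q[:2]
for p in P: d=p-a;print(p.round(3),"tool",(-d[1]).round(4),(-d[0]).round(4));a=p
E
```

```text
[-0.10275513 -0.04407527  0.09499233] [ 0.85  0.52 -0.73  1.92  0.45  0.87 -1.8 ] [-0.78021564  0.54051322 -0.10286682]
[-0.106  0.017] tool -0.0611 0.0032
[-0.124  0.031] tool -0.014 0.018
[-0.139  0.042] tool -0.0114 0.0155
[-0.152  0.057] tool -0.0142 0.0129
[-0.162  0.073] tool -0.0165 0.0099
[-0.169  0.091] tool -0.0181 0.0064
[-0.17   0.101] tool -0.0095 0.0018
```

step_arm(motion="0 -0.02 0.004 0 0 0 0; 0 -0.02 0 0 0 0 0; 0 -0.021 0 0 0 0 0; 0 0 0 0 0 0 0")

```text
clock: 16.62
position: [0.5112, -0.1064, 0.0947]
orientation: [-3.14, -0.0, -1.691]
ft_force: [0.2, -0.1, -0.6]
width: -0.0
```

step_arm(motion="0 -0.014 0.018 0 0 0 0; 0 -0.0114 0.0155 0 0 0 0; 0 0 0 0 0 0 0")

```text
clock: 17.0
position: [0.4798, -0.0796, 0.0943]
orientation: [-3.141, -0.002, -1.694]
ft_force: [-0.3, 0.8, -0.2]
width: 0.0002
```

step_arm(motion="0 -0.0142 0.0129 0 0 0 0; 0 -0.0165 0.0099 0 0 0 0; 0 -0.0181 0.0064 0 0 0 0; 0 0 0 0 0 0 0")

```text
clock: 17.5
position: [0.4576, -0.0259, 0.0942]
orientation: [-3.141, -0.001, -1.692]
ft_force: [-0.7, -0.0, -0.6]
width: -0.0001
```

```bash
python3 - <<'E'
from h import *
import cv2
print(L(),r.read_state()["ft_force"])
b=viewer.snapshot("side")
cv2.imwrite("pics/s5.png",cv2.resize(b[130:280,200:380],(720,600),interpolation=cv2.INTER_CUBIC))
for t in(1.1,1.3,1.5,1.57,1.65):
    u=proj("side",loc(-.075-.113*np.sin(t)-.014*np.cos(t),.114-.113*np.cos(t)+.014*np.sin(t),.138)); print(t,((u-(200,130))*4).round())
E
```

```text
[-0.17583927  0.09256758  0.09422429] [-0.67234198 -0.00105252 -0.61507077]
1.1 [466. 296.]
1.3 [465. 325.]
1.5 [454. 354.]
1.57 [448. 364.]
1.65 [441. 375.]
```

View pics/s5.png

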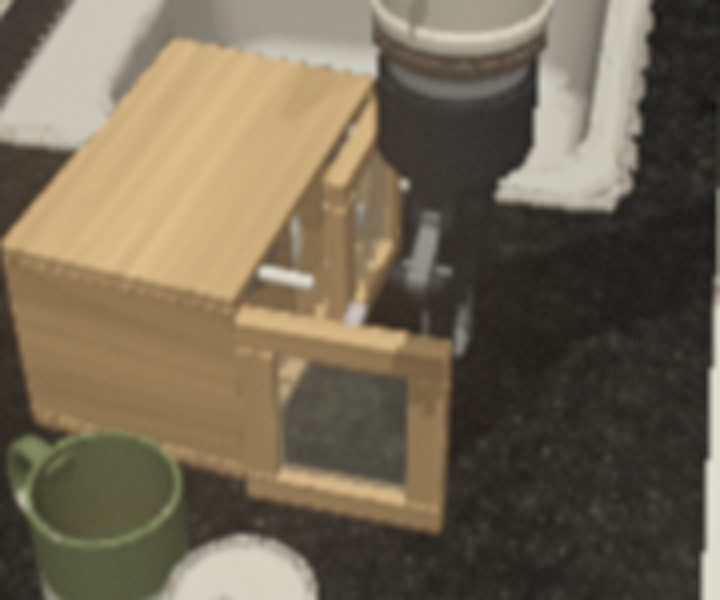

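step_arm(motion="0 -0.005 0 0 0 0 0; 0 -0.005 0 0 0 0 0; 0 0 0 0 0 0 0")

```text
clock: 17.92
position: [0.4601, -0.0179, 0.0942]
orientation: [-3.14, -0.0, -1.695]
ft_force: [0.3, -0.8, -0.7]
width: -0.0002
```

step_arm(motion="0 0.012 0 0 0 0 0; 0 0.015 0 0 0 0 0; 0 0.01 0 -0.05 0 0 0; 0 0 0 -0.05 0 0 0; 0 0 0 -0.03 0 0 0")

```text
clock: 18.55
position: [0.4558, -0.0565, 0.2265]
orientation: [-3.137, -0.002, -1.698]
ft_force: [0.4, -0.7, 0.2]
width: -0.0002
```

```bash
python3 - <<'E'
from h import *
import cv2
s=r.read_state();print(L(),s["ft_force"],s["dq"].round(3))
b=viewer.snapshot("side");t=viewer.snapshot("top")
A=cv2.resize(b[130:330,170:370],(400,400),interpolation=cv2.INTER_CUBIC)
B=cv2.resize(t[150:350,220:420],(400,400),interpolation=cv2.INTER_CUBIC)
cv2.imwrite("pics/s6.png",np.hstack([A,B]))
for t in(1.4,1.5,1.57,1.65):
    p=loc(-.075-.113*np.sin(t)-.014*np.cos(t),.114-.113*np.cos(t)+.014*np.sin(t),.138); print(t,((proj("side",p)-(170,130))*2).round(),((proj("top",p)-(220,150))*2+(400,0)).round())
for n in("mug_mid","tin_mid","jar_mid"):
    print(n,[(c,viewer.outline_of(c,n)[0]["bbox"]) for c in("side","top") if viewer.outline_of(c,n)])
E
```

```text
[-0.17370951  0.06201516  0.22651053] [ 0.38285205 -0.72543108  0.16023262] [ 0.224 -0.351 -0.11  -0.257 -0.361  0.482  0.338]
1.4 [290. 170.] [479. 225.]
1.5 [287. 177.] [467. 223.]
1.57 [284. 182.] [459. 221.]
1.65 [280. 187.] [449. 219.]
mug_mid [('side', [223.3, 268.1, 43.4, 61.1]), ('top', [215.9, 180.1, 41.3, 51.5])]
tin_mid [('side', [258.9, 290.0, 40.7, 46.7]), ('top', [204.9, 224.3, 36.9, 41.8])]
jar_mid [('side', [244.9, 319.8, 35.9, 57.9]), ('top', [160.0, 218.3, 38.4, 40.6])]
```

View pics/s6.png

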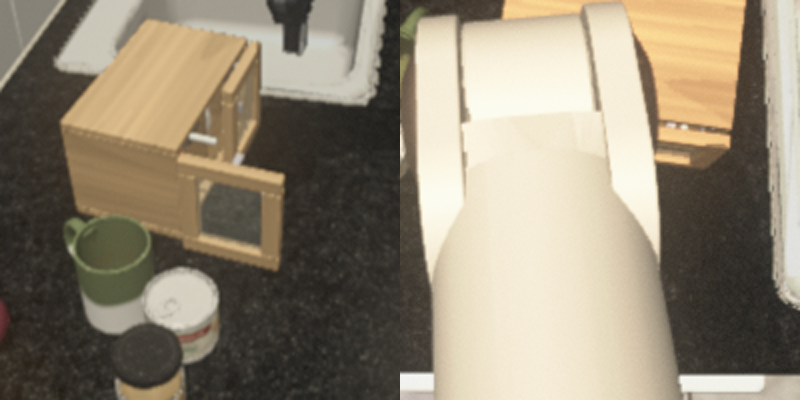

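```bash
python3 - <<'E'
from h import *
import cv2
viewer.snapshot("side")
o=viewer.outline_of("side","left_press");print([(d["score"],d["bbox"]) for d in o])
m=np.array(o[0]["pixels"]);m=cv2.morphologyEx(m.astype(np.uint8),cv2.MORPH_CLOSE,np.ones((25,25)))>0
best=[]
for t in np.arange(1.2,1.75,.025):
    d=np.array([-np.sin(t),-np.cos(t)]);n=np.array([-np.cos(t),np.sin(t)])
    pts=np.array([proj("side",loc(*(np.array([-.075,.114])+a*d+b*n),z)) for a in(0,.113) for b in(0,.014) for z in(.003,.138)])
    for dx in range(-4,5):
        for dy in range(-4,5):
            k=np.zeros((420,560),np.uint8);cv2.fillConvexPoly(k,cv2.convexHull((pts+(dx,dy)).round().astype(np.int32)),1)
            best.append(((m&(k>0)).sum()/(m|(k>0)).sum(),round(t,3),dx,dy))
for b in sorted(best)[::-1][:12]:print(b)
print("right",[(d["score"],d["bbox"]) for d in viewer.outline_of("side","right_press")])
E
```

```text
[]Traceback (most recent call last):
  File "<stdin>", line 5, in <module>
IndexError: list index out of range
```

step_arm(motion="0 0.05 0 -0.01 0 0 0; 0 0.05 0 -0.01 0 0 0; 0 0.05 0 0 0 0 0; 0 0.05 0 0 0 0 0; 0 0.05 0 0 0 0 0")

```text
clock: 19.98
position: [0.4237, -0.3046, 0.2446]
orientation: [-3.139, -0.001, -1.696]
ft_force: [-0.1, 0.1, -0.2]
width: -0.0001
```

step_arm(motion="0 0.05 0 0 0 0 0; 0 0.05 0 0 0 0 0; 0 0.05 0 0 0 0 0; 0 0 0 0 0 0 0")

```text
clock: 20.48
position: [0.4025, -0.4567, 0.2434]
orientation: [-3.141, -0.001, -1.703]
ft_force: [0.3, 0.8, 0.7]
width: 0.0001
```

```bash
python3 - <<'E'
from h import *
import cv2
s=r.read_state();print(s["position"],s["ft_force"],s["clock"])
t=viewer.snapshot("top")
cv2.imwrite("pics/t7.png",cv2.resize(t[190:290,240:400],(800,500),interpolation=cv2.INTER_CUBIC))
for n in("left_press","right_press","timer_mid"):print(n,[(c,d["score"],d["bbox"]) for c in("top",) for d in viewer.outline_of(c,n)[:2]])
for t in(1.4,1.5,1.57,1.65):
    d=np.array([-np.sin(t),-np.cos(t)]);n=np.array([-np.cos(t),np.sin(t)])
    print(t,[((proj("top",loc(*(np.array([-.075,.114])+a*d+b*n),.138))-(240,190))*5).round() for a in(0,.113) for b in (0,.014)])
E
```

```text
[ 0.4025352  -0.45667303  0.24344686] [0.32300231 0.82842765 0.72839576] 20.475
left_press [('top', 0.88, [265.8, 233.2, 27.8, 65.3])]
right_press [('top', 0.88, [351.1, 223.3, 63.4, 26.0]), ('top', 0.43, [323.1, 197.5, 142.1, 138.6])]
timer_mid []
1.4 [array([128.,  61.]), array([90., 62.]), array([136., 361.]), array([ 98., 363.])]
1.5 [array([128.,  61.]), array([90., 59.]), array([106., 361.]), array([ 68., 358.])]
1.57 [array([128.,  61.]), array([91., 56.]), array([ 84., 359.]), array([ 47., 354.])]
1.65 [array([128.,  61.]), array([91., 53.]), array([ 60., 354.]), array([ 23., 346.])]
```

View pics/t7.png

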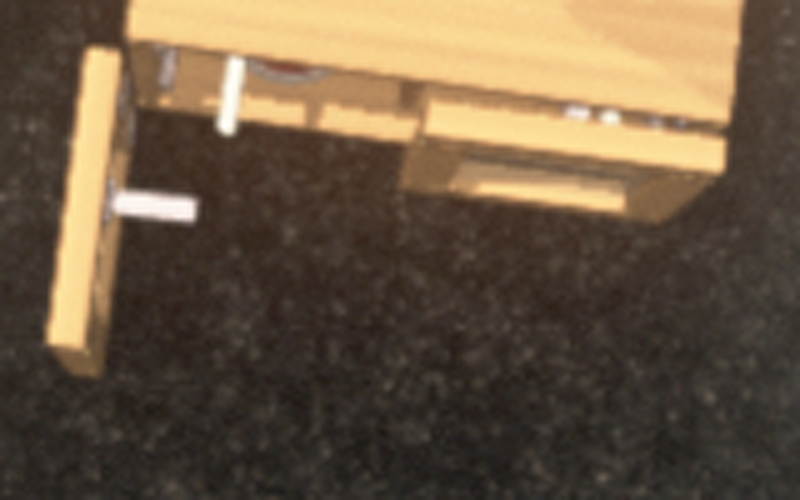

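```bash
python3 - <<'E'
from plant import r
print(r.close_job())
E
```

```text
the job is handed in; nothing more can be done
None
```

I opened the left door, the one with the red timer behind it, to about square, and handed the job in. The clock read 20.5 s at the last check before hand-in.

- **How it went:** I pressed the door in with the closed fingertip near its free edge, to its stop at about 8 N. When I drew the finger back, the door sprang ajar. I then reached behind the free edge and swung it open, with readings of about 1 N or less.
- **Door angle:** the last top picture puts the door at about 1.55 rad.
- **Other door and timer:** that picture shows the right door shut. The timer shows at the back of the left compartment; I never measured where it stood before or after.
- **Mug, tin and jar:** their positions agree with the first pictures to within a few pixels, which is about the networks' scatter.
- **Robot:** the arm stood well clear, with no contact force.

**What went wrong or disagreed:**
- **Arm route:** an early tilted look ran the arm into joint range limits, so I had to route round. That took about 6 s.
- **First press:** it slid over the top of the door without touching it, because the fingertip sits about 15 mm short of the reported TCP. I pressed again lower.
- **Networks:** they missed the timer in the last top picture and found the left door in the top view but not in the side view. I read the door's angle from the picture against my own model of the cupboard.
- **Shaker:** no picture showed it clearly, so I did not check that it stayed put. The finger never entered its compartment.

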